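# Clamp the chaser's pitch slab with the slip-clutch hold-down

## Task

Push the dark pitch slab with the silver sheet back under the blue hold-down clamp until it sits square and fully home against both steel stops, then screw the clamp down on it by turning the red T-handle clockwise until its torque clutch slips, and stop turning as soon as it does. Pitch is brittle, so push it gently and never ram it into the stops. Leave the slab home and clamped with the handle let go, and leave the hammer, the punch and the tin where they lie.

Things in the scene. Friction and masses are not known exactly. Their poses are not given: they have to be found in the camera images.
- stops: Two dark steel bars bolted to the bench in an L, 16 mm wide, 18 mm high. Origin: inner corner of the L at bench level; x points back through the back stop, y left through the side stop, z up. The back stop's inner face is the plane x = 0 (y from -160 to 16 mm), the side stop's is y = 0 (x from -115 to 0 mm). The slab belongs in the corner, at x < 0, y < 0. Fixed.
- stop_corner (a point): The inner corner of the two stops at bench level (the origin of stops, same axes).
- slab: Black pitch slab, loose on the bench, 120 mm (its x) by 150 mm (its y) by 26 mm high, 0.55 to 0.9 kg, chased silver sheet on top, bare 42 mm margin at its +x end. Origin: centre of its underside. Home: +x face on the back stop, +y face on the side stop, origin at (-60, -75, 0) mm in the frame of stops. Too wide to grasp; push it on its faces.
- slab_corner (a point): The slab's corner between its +x and +y faces, at its underside; home, it meets stop_corner. The slab starts 25 to 45 mm short of the back stop, 15 to 40 mm short of the side stop, up to 0.12 rad askew.
- slab_front (a point): Middle of the slab's -x face (nearest the robot), 13 mm up. Pushing the slab over the bench takes 1 to 5 N; against a stop the force rises sharply. Above about 40 N the pitch cracks.
- clamp: Blue hold-down arm on a 90 mm high pillar behind the back stop, with foot, screw and T-handle. Origin: on the vertical screw axis at bench level, at (-22, -75, 0) mm in the frame of stops. Arm 55 to 82 mm above the bench. The 26 mm round pressure foot hangs under it, 1.4 to 4.5 mm above the slab's top at the start, not measured. A white tick on the handle's hub leaves the black tick on the ring below as the clutch slips.
- handle (a point): Grip point of the red T-handle, on the screw axis, 130 to 134 mm above the bench; x along the T-bar, z up. Bar 66 mm long, 14 mm thick, from 13 mm below to 11 mm above this point; black 34 mm hub from 28 mm below it. Pinch the bar across its thickness from above. Clockwise seen from above tightens; it goes down 12 mm a turn and stays where it is let go.
- clutch (a joint): Slip of the T-handle on its screw, rad: 0 at the start, grows only while the clutch slips. The free screw turns at about 0.2 N m; after 0.7 to 2.4 rad the foot meets the slab, the torque rises over 0.5 to 0.9 rad, and at 0.4 N m the clutch slips: the handle turns on at that torque while the screw stands still. The clutch may slip 0.5 rad at most.
- hammer: Chasing hammer lying on the bench, 240 mm long, light wooden handle. Bystander.
- punch: Square steel chasing punch lying on the bench, 107 mm long, 9 mm thick. Bystander.
- tin: Closed brass-coloured tin, 60 mm diameter, 55 mm high, standing on the bench. Bystander.
Mind the look-alikes: they are no part of the job. Of the things like the slab, leave any that is turquoise; of the rest the smaller one is meant.

How it is judged:
By the outcome, as a careful person would: the job done as asked, in the order asked, and still so for the second after the job is handed in, with the robot touching nothing.
It also fails if it takes over 72 s, if anything falls off the work surface, if the arm or the gripper's body presses on something with over 40 N, if the wrist force passes 120 N, or if a joint passes its speed limit or range.

## Robot

A 6-joint arm with a two-finger parallel gripper is mounted at the origin on the work surface. World frame = base frame: x ahead of the robot, y to its left, z up, the work surface at z = 0. Lengths are in mm, angles in rad, forces in N, time in s.
With the tool pointing down it reaches from about 350 to 775 mm from the base axis. Payload 7.3 kg.
Tool frame: the origin (TCP) lies at the very end of the fingers, on their centre line; the grasp point (between the pads) lies 19 mm behind it; x points along the fingers, z is the direction in which the jaws open and shut, and the axes are right-handed (so a half turn about x gives the same grasp; the last joint's range is limited). The gripper opens to 92 mm and grips with 3 to 60 N. Pads are 19 mm wide; open, the fingers measure 130 mm over their backs; the gripper's body (75 mm by 190 mm) begins 47 mm behind the grasp point.
Start: joints at [1.132, 0.342, 1.524, -0, 1.275, -0.146], TCP at [151.518, 502.68, 226.741] pointing down, gripper open.
Joint ranges: [-2.53, 2.53], [-0.77, 2.02], [0.04, 2.7], [-1, 4.14], [0.28, 2.66], [-3.11, 3.11]. Speed limits (rad/s): [2.57, 2.57, 3.14, 3.14, 3.14, 3.14].

## Interface

Orientations are given as [roll, pitch, yaw] about the fixed x, y, z axes, in that order (R = Rz(yaw) Ry(pitch) Rx(roll)).
In Python, from plant import * gives the robot as it stands.
- The arm moves only by the tool carry_out, never from a script. Its argument "rows" is a list of rows, each a list of 4 numbers: the shift along the world's x, y, z in mm, then the turn about the world's z in degrees. In form: [[x, y, z, twist], ...]. A call has 1 to 20 rows; each row is the pose to reach, as a shift and turn from the pose measured when the call began; what a row does not reach only later rows make up. A row lasts 1/12 s, in which the tool goes at most 41.7 mm and 7.16 degrees, less where a joint would pass 70% of its speed; a pose out of reach is approached as far as the arm can. A call with a gripper value outside its range is refused whole. "hand" is the finger opening in mm, from 0 to 91.8, set as the call begins (left out, the last holds). The fingers move at their own pace and stop on an object; the grip force is fixed at half the most. Time passes only in rows, so rows that repeat a pose let the fingers close. It gives the time, the measured TCP pose, the force and the opening at its end, in the units of the state.
- get_obs(): the state, without advancing time (a new reading comes with each control period).
- capture(name): name is "scene" or "top"; returns the picture (384x512x3 uint8, red, green, blue); there is no depth.
- camera_info(name): a dict with "camera_matrix" (3x3 intrinsics, pixels), "dist" ([k1, k2, p1, p2, k3] as OpenCV has them; the pictures are not rectified), "pose" (4x4, takes a point from camera to world coordinates). Camera axes: x right, y down, z forward; pixel columns grow to the right and rows downward; lengths in mm; the calibration is good to about 2 mm. A picture is of the moment at which its call begins. camera_info takes no time and is no camera call.
- close_job(): hands the job in, once; it reports no verdict.
The state is a dict: "time": time; "joint_positions": joint angles; "dq": joint speeds; "tau": joint torques, N m; "tool_pos": TCP position; "tcp_rot": TCP orientation; "contact_force": force on the tool from outside, world axes, zero at the start; "moment": the same for the moment, N m; "grip_width": finger opening in mm.
Only numpy, scipy, OpenCV 4.12 (cv2) and the standard library are available. Lean on these libraries where they do the work, as an engineer would, in place of code of your own. Each camera call takes 0.05 s, during which the arm holds its last target. There are 200 camera calls.

## Working session

There is one attempt and no reset: what is moved stays moved. The work goes in short steps, Python scripts to look and compute and a tool call to move; the robot and the scene stay as the last step left them, time stands still between calls to the robot, and variables do not carry over. Pictures are saved under pics/ and viewed, about 8 in all and at most 12, crops included, and the job is handed in when it is done.

Besides the shell and the picture viewer there is one more tool, called after "Call:" as name(argument=value, ...) on one line, values as JSON. carry_out: Moves the arm, as the interface text tells. Its arguments: {"type":"object","properties":{"rows":{"type":"array"},"hand":{"type":"number"}},"required":["rows"]}

```bash
mkdir -p pics
python3 - <<'E'
from plant import *
import cv2,numpy as np
for n in("scene","top"):
    cv2.imwrite(f"pics/{n}0.png",cv2.cvtColor(capture(n),cv2.COLOR_RGB2BGR)); c=camera_info(n)
    print(n,np.round(c["camera_matrix"],1).tolist(),np.round(c["dist"],3).tolist(),np.round(c["pose"],3).tolist())
print(get_obs())
E
```

```text
scene [[446.4, 0.0, 258.6], [0.0, 446.4, 190.8], [0.0, 0.0, 1.0]] [-0.116, 0.0, 0.0, 0.0, 0.0] [[-0.837, 0.364, -0.409, 930.937], [0.548, 0.569, -0.614, 584.311], [0.009, -0.738, -0.675, 727.982], [0.0, 0.0, 0.0, 1.0]]
top [[454.4, 0.0, 251.9], [0.0, 454.4, 192.1], [0.0, 0.0, 1.0]] [-0.182, 0.0, 0.0, 0.0, 0.0] [[-0.026, -0.996, 0.09, 439.575], [-1.0, 0.027, 0.004, 22.218], [-0.006, -0.09, -0.996, 1203.265], [0.0, 0.0, 0.0, 1.0]]
{'time': 0.1, 'joint_positions': array([ 1.13199220e+00,  3.42637048e-01,  1.52488042e+00, -8.72100731e-06,
        1.27540140e+00, -1.46002397e-01]), 'dq': array([-0.00171521, -0.00154552, -0.00292431, -0.00182643, -0.00050955,
       -0.00060307]), 'tau': array([ 1.07028784e-03, -4.31999803e+01, -2.44694048e+01,  7.18641886e-02,
        5.25614619e-02, -6.18898639e-05]), 'tool_pos': array([151.36808789, 502.34498649, 226.13709914]), 'tcp_rot': array([ 3.0018787 ,  1.56947009, -2.00330946]), 'contact_force': array([-0.74744618, -0.32649272, -0.35983357]), 'moment': array([ 0.01169096,  0.03600109, -0.03352914]), 'grip_width': 91.86592003633439}
```

View pics/scene0.png

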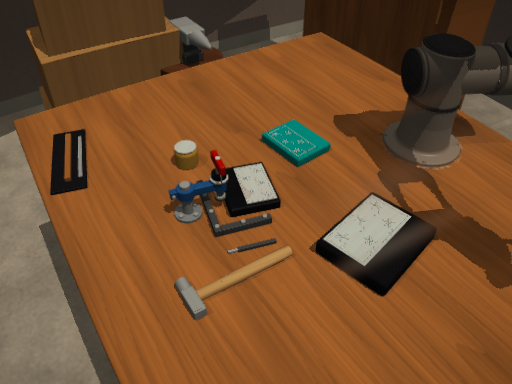

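View pics/top0.png

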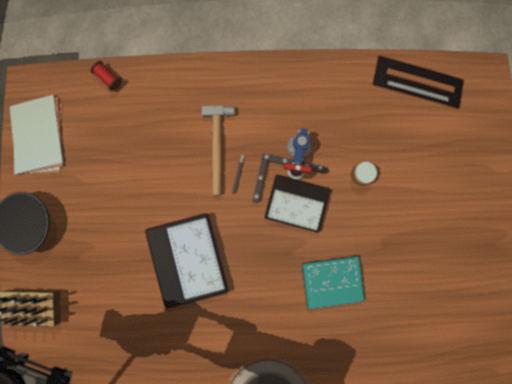

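Candidates for the slab are the small black one at top px (298,203), a larger black one at (187,260) and a turquoise one at (333,282). By the description it is the small black one beside the L and the clamp. I'll check it in a close crop.

```bash
cat > h.py <<'E'
import cv2,numpy as np
from plant import *
def ray(n,px):
    c=camera_info(n);P=np.array(c["pose"])
    u=cv2.undistortPoints(np.float64(px).reshape(-1,1,2),np.array(c["camera_matrix"]),np.array(c["dist"])).reshape(-1,2)
    return P[:3,3],np.c_[u,np.ones(len(u))]@P[:3,:3].T
def onz(n,px,z):
    o,d=ray(n,px); return (o+d*((z-o[2])/d[:,2])[:,None])[:,:2]
def proj(n,X):
    c=camera_info(n);M=np.linalg.inv(np.array(c["pose"]))
    return cv2.projectPoints(np.float64(X).reshape(-1,1,3),cv2.Rodrigues(M[:3,:3])[0],M[:3,3],np.array(c["camera_matrix"]),np.array(c["dist"]))[0].reshape(-1,2)
def crop(im,x0,y0,w,h,k,f):
    cv2.imwrite(f,cv2.cvtColor(cv2.resize(im[y0:y0+h,x0:x0+w],None,fx=k,fy=k,interpolation=cv2.INTER_CUBIC),cv2.COLOR_RGB2BGR))
E
python3 - <<'E'
from h import *
t=cv2.cvtColor(cv2.imread("pics/top0.png"),cv2.COLOR_BGR2RGB);s=cv2.cvtColor(cv2.imread("pics/scene0.png"),cv2.COLOR_BGR2RGB)
a=cv2.resize(t[120:240,240:340],None,fx=5,fy=5,interpolation=cv2.INTER_CUBIC)
crop(t,240,120,100,120,5,"pics/t1.png"); crop(s,160,140,130,110,6,"pics/s1.png")
E
```

```text
(no output)
```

View pics/t1.png

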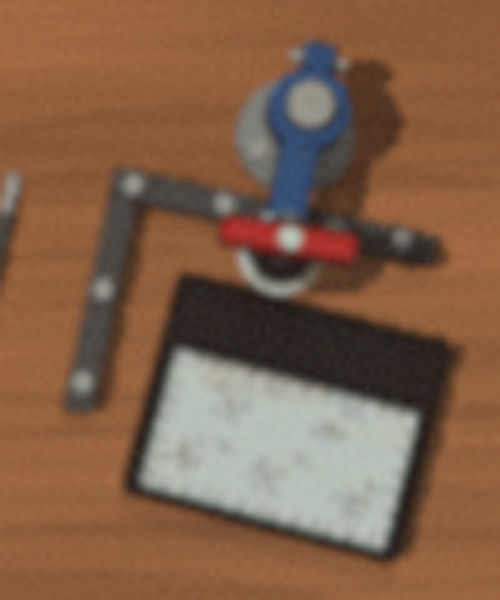

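View pics/s1.png

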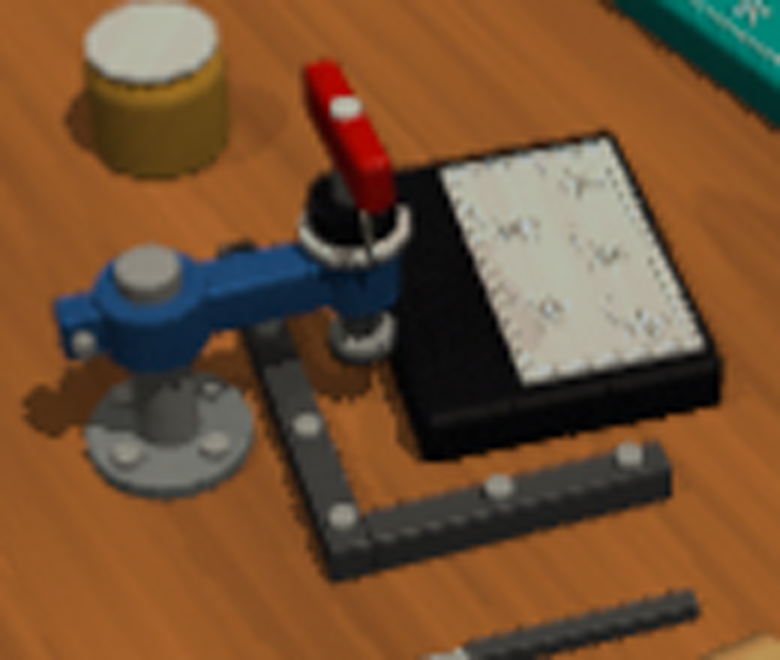

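The crops confirm the small black slab: crop corners (183,275), (452,345), (393,557) and (130,488). The stop bolts are at (132,184), (225,203), (402,237), (103,289) and (82,382), and the red bar runs from (222,230) to (355,247).

Run:
```python
from h import *
F=lambda p:(np.float64(p)+.5)/5-.5+[240,120]
S=lambda p:(np.float64(p)+.5)/6-.5+[160,140]
b=onz("top",F([(132,184),(225,203),(402,237),(103,289),(82,382)]),20)
bs=onz("scene",S([(343,515),(307,425),(500,486),(630,455)]),20)
print("bolts top",b.round(1).tolist(),"scene",bs.round(1).tolist())
def fit(b):
    # back bar dir = -y_s ; side dir = -x_s
    d=b[2]-b[0];e=b[4]-b[0]
    print("yaw back",np.arctan2(d[0],-d[1]),"side",np.arctan2(-e[1],-e[0]),np.linalg.norm(d),np.linalg.norm(e))
fit(b)
d=bs[1]-bs[0];e=bs[3]-bs[0];print("scene yaw",np.arctan2(d[0],-d[1]),np.arctan2(-e[1],-e[0]))
c=onz("top",F([(183,275),(452,345),(393,557),(130,488)]),26)
cs=onz("scene",S([(432,425),(610,135),(718,362)]),26)
print("slab",c.round(1).tolist(),c.mean(0),"scene(+x+y, ?,?)",cs.round(1).tolist())
for i in range(4):
    v=c[(i+1)%4]-c[i];print(np.linalg.norm(v),np.arctan2(v[1],v[0]))
t=F([(290,238)])[0];o1,d1=ray("top",[t]);o2,d2=ray("scene",S([(346,105)]))
A=np.c_[d1[0],-d2[0]];k=np.linalg.lstsq(A,o2-o1,rcond=None)[0]
print("hub top",o1+k[0]*d1[0],o2+k[1]*d2[0])
bar=onz("top",F([(222,230),(355,247)]),143);v=bar[0]-bar[1];print("bar",bar,np.arctan2(v[1],v[0]))
```

```text
bolts top [[639.8, -12.7], [628.4, -61.4], [608.0, -154.4], [584.5, 4.2], [535.8, 16.5]] scene [[639.1, -15.2], [627.9, -62.6], [583.7, 3.1], [535.0, 15.5]]
yaw back -0.22113195181158363 side -0.27386534074114033 145.21121726261526 108.00991501888892
scene yaw -0.2317683546626352 -0.2870650039483857
slab [[590.0, -37.7], [549.5, -177.5], [439.9, -142.2], [479.6, -6.8]] [514.75347509 -91.05681287] scene(+x+y, ?,?) [[591.4, -32.1], [441.5, -139.4], [482.7, -2.6]]
145.47767201487255 -1.852770165742311
115.06982195733501 2.8306354669901026
141.1136622850941 1.2859436353838285
114.61987675529707 -0.27298790526322236
hub top [591.36410729 -82.8922003  142.55084247] [592.07229371 -83.38308917 142.700829  ]
bar [[ 595.92966404  -50.85043367]
 [ 586.2432414  -113.47344848]] 1.4173341762204184
```

```bash
cat >> h.py <<'E'
def cap(n,f=None):
    im=capture(n)
    if f: cv2.imwrite("pics/"+f,cv2.cvtColor(im,cv2.COLOR_RGB2BGR))
    return im
def near(c,p): return min(c,key=lambda k:-cv2.pointPolygonTest(k,p,True))
def big(im,k=6): return cv2.resize(im,None,fx=k,fy=k,interpolation=cv2.INTER_CUBIC)
def pts(c,k=6): return (c.reshape(-1,2)+.5)/k-.5
E
python3 - <<'E'
from h import *
t=cv2.cvtColor(cv2.imread("pics/top0.png"),cv2.COLOR_BGR2RGB)
x0,y0=235,110; B=big(t[y0:240,x0:345]).astype(int)
mx=B.max(2);mn=B.min(2)
gray=(((mx-mn)<40)|(mx<60)).astype(np.uint8)   # not wood
gray=cv2.morphologyEx(gray,cv2.MORPH_OPEN,np.ones((7,7)))
out=B.astype(np.uint8).copy()
cs,_=cv2.findContours(gray,cv2.RETR_EXTERNAL,cv2.CHAIN_APPROX_NONE)
for c in cs:
    if cv2.contourArea(c)<1500: continue
    cv2.drawContours(out,[c],-1,(0,255,0),1)
    r=cv2.minAreaRect(c); p=pts(cv2.boxPoints(r))+[x0,y0]
    print(cv2.contourArea(c),pts(np.array(r[0])).round(1)+[x0,y0],np.array(r[1]).round(0),onz("top",p,26).round(1).tolist())
cv2.imwrite("pics/m1.png",cv2.cvtColor(out,cv2.COLOR_RGB2BGR))
E
```

```text
3778.5 [[238.2 173. ]] [ 23. 229.] [[550.0, 79.3], [647.2, 53.1], [644.4, 43.3], [547.3, 69.6]]
3519.5 [[301.9 140.6]] [66. 68.] [[693.9, -94.2], [693.2, -124.3], [663.6, -123.0], [664.3, -93.0]]
128086.5 [[295.4 176.3]] [449. 585.] [[487.0, 39.8], [736.1, -27.9], [683.8, -219.4], [435.7, -147.3]]
```

View pics/m1.png

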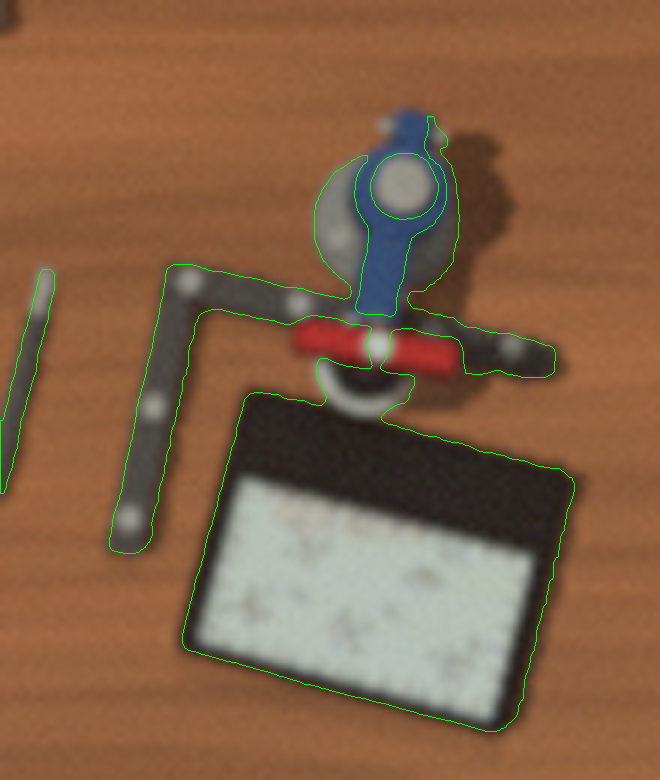

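The contour follows the slab and the stops. Next I fit lines to its straight stretches.

```bash
cat >> h.py <<'E'
def notwood(B,k=6):
    B=B.astype(int);mx=B.max(2);g=(((mx-B.min(2))<40)|(mx<60)).astype(np.uint8)
    g=cv2.morphologyEx(g,cv2.MORPH_OPEN,np.ones((7,7)))
    return np.vstack([c.reshape(-1,2) for c in cv2.findContours(g,cv2.RETR_EXTERNAL,cv2.CHAIN_APPROX_NONE)[0]])
def edge(P,a,b,off,z,n="top",tol=12):
    """line through contour points within tol of segment a-b (zoomed px) -> world point, angle, rms"""
    a,b=np.float64(a),np.float64(b);u=(b-a)/np.linalg.norm(b-a);d=P-a
    s=d@u;q=P[(s>0)&(s<np.linalg.norm(b-a))&(abs(d@[-u[1],u[0]])<tol)]
    w=onz(n,pts(q)+off,z).astype(np.float32)
    vx,vy,x,y=cv2.fitLine(w,cv2.DIST_HUBER,0,.01,.01).ravel()
    return np.array([x,y]),np.arctan(vy/vx),abs((w-[x,y])@[-vy,vx]).mean().round(2)
def cross(l,m):
    A=np.array([[np.cos(l[1]),-np.cos(m[1])],[np.sin(l[1]),-np.sin(m[1])]]);k=np.linalg.solve(A,m[0]-l[0])
    return l[0]+k[0]*A[:,0]
E
python3 - <<'E'
from h import *
t=cv2.cvtColor(cv2.imread("pics/top0.png"),cv2.COLOR_BGR2RGB);o=[235,110]
P=notwood(big(t[110:240,235:345]))
E=lambda a,b,z:edge(P,a,b,o,z)
L={'sBack':E((400,428),(555,465),26),'sLeft':E((240,425),(192,615),2),'sFront':E((205,656),(475,728),2),'sRight':E((568,500),(525,690),26),
'bOut':E((195,269),(340,296),18),'bOut2':E((425,308),(540,342),18),'bIn':E((215,312),(285,322),2),'dOut':E((163,300),(115,520),18),'dIn':E((193,330),(157,520),18)}
for k,v in L.items():
    a=v[1]; a=a-np.pi/2*np.round((a+.25)/(np.pi/2)); print(k,v[0].round(1),"yaw",round(a,3),v[2])
C=[cross(L[a],L[b]) for a,b in(('sBack','sLeft'),('sBack','sRight'),('sFront','sRight'),('sFront','sLeft'))]
print("slab corners",np.round(C,1).tolist(),"centre",np.mean(C,0)); 
for i in range(4):print(np.linalg.norm(C[i]-C[i-1]))
print("outer corner",cross(L['bOut'],L['dOut']),"inner",cross(L['bIn'],L['dIn']))
E
```

```text
sBack [ 561.7 -136.2] yaw -0.292 0.25
sLeft [536.1 -20.6] yaw -0.292 0.18
sFront [458.2 -74.9] yaw -0.292 0.24
sRight [ 487.8 -161.1] yaw -0.287 0.27
bOut [638.8 -47.5] yaw -0.245 0.23
bOut2 [ 615.3 -145. ] yaw -0.29 0.6
bIn [626.4 -40.1] yaw -0.24 0.16
dOut [583.8  11.3] yaw -0.24 0.23
dIn [583.1  -5.9] yaw -0.244 0.25
slab corners [[591.4000244140625, -37.29999923706055], [548.9000244140625, -179.10000610351562], [436.79998779296875, -146.0], [479.6000061035156, -3.5999999046325684]] centre [514.1771  -91.51933]
116.77929
148.07564
116.887405
148.682
outer corner [649.5364     -4.8019447] inner [631.792    -17.997763]
```

Two views agree: stops corner ≈ (631,-17), yaw -0.243. The slab is ~33 mm short of the back stop and ~29 mm short of the side stop, 0.05 rad askew.

```bash
cat >> h.py <<'E'
from scipy.spatial.transform import Rotation as Ro
def st():
    o=get_obs();R=Ro.from_euler("xyz",o["tcp_rot"]).as_matrix();j=np.degrees(np.arctan2(R[1,2],R[0,2]))
    print("t",round(o["time"],2),"tcp",o["tool_pos"].round(1),"xaxis",R[:,0].round(3),"jaw deg",round(j,2),"q6",np.round(o["joint_positions"][5],3),"q1",np.round(o["joint_positions"][0],3),"F",np.round(o["contact_force"],1),"M",np.round(o["moment"],3),"w",round(o["grip_width"],1))
ps=-.243;Rs=np.array([[np.cos(ps),-np.sin(ps)],[np.sin(ps),np.cos(ps)]]);C0=np.array([631.,-17.])
def W(p): return C0+Rs@np.float64(p)
def S_(w): return Rs.T@(np.float64(w)-C0)
E
python3 - <<'E'
from h import *
st();o=get_obs()["tool_pos"][:2]
print("tin",onz("top",[(366,173)],55),"slab centre in stops",S_([514.2,-91.5]))
y0=S_([492.9,-162.5]);print("-y face mid",y0)
for nm,p in (("side start",y0+[-12,-35]),("side end",(-95-12,-150-10)),("back start",(-75-120-40,-75)),("back end",(-130,-75))):
    print(nm,W(p).round(1),"shift from here",(W(p)-o).round(1))
E
```

```text
t 0.1 tcp [151.4 502.3 226.1] xaxis [-0.001 -0.001 -1.   ] jaw deg 73.22 q6 -0.146 q1 1.132 F [-0.7 -0.3 -0.4] M [ 0.012  0.036 -0.034] w 91.9
tin [[ 584.63425565 -268.1032644 ]] slab centre in stops [ -95.44261436 -100.41512517]
-y face mid [ -99.03312574 -174.45429203]
side start [ 472.8 -193.6] shift from here [ 321.5 -695.9]
side end [ 488.6 -146.6] shift from here [ 337.3 -648.9]
back start [384.9 -33.3] shift from here [ 233.5 -535.6]
back end [486.8 -58.5] shift from here [ 335.4 -560.9]
```

Call:
carry_out(rows=[[300,-350,0,-87],[300,-350,0,-87],[300,-350,0,-87],[300,-350,0,-87],[300,-350,0,-87],[300,-350,0,-87],[300,-350,0,-87],[300,-350,0,-87],[300,-350,0,-87],[300,-350,0,-87],[300,-350,0,-87],[321,-696,-50,-87],[321,-696,-50,-87],[321,-696,-50,-87],[321,-696,-50,-87],[321,-696,-50,-87],[321,-696,-50,-87],[321,-696,-50,-87],[321,-696,-50,-87],[321,-696,-50,-87]], hand=60)

```text
time: 1.77
tool_pos: [471.9, -198.0, 175.0]
tcp_rot: [-2.752, 1.569, -2.995]
contact_force: [-0.1, 0.2, -0.1]
grip_width: 60.2
```

```bash
python3 -c "
from h import *
st()"
```

```text
t 1.77 tcp [ 471.9 -198.   175. ] xaxis [-0.002 -0.    -1.   ] jaw deg -13.94 q6 -0.302 q1 -0.546 F [-0.1  0.2 -0.1] M [-0.095  0.045 -0.   ] w 60.2
```

Call:
carry_out(rows=[[0,0,-40,0],[0,0,-80,0],[0,0,-120,0],[0,0,-145,0],[0,0,-160,0],[0,0,-163,0],[0,0,-163,0],[0,0,-163,0]])

```text
time: 2.43
tool_pos: [472.4, -198.3, 12.8]
tcp_rot: [-2.267, 1.569, -2.51]
contact_force: [0.0, -0.1, -0.1]
grip_width: 60.0
```

```bash
python3 -c "
from h import *
st()
crop(cap('scene'),140,120,180,130,4,'pics/s2.png')"
```

```text
t 2.43 tcp [ 472.4 -198.3   12.8] xaxis [-0.001 -0.001 -1.   ] jaw deg -13.94 q6 -0.302 q1 -0.546 F [ 0.  -0.1 -0.1] M [-0.1    0.06   0.023] w 60.0
```

View pics/s2.png

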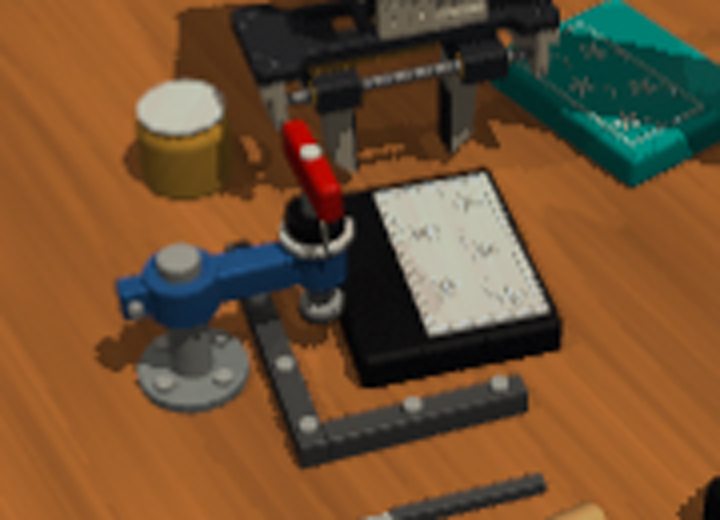

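View: both fingers stand beside the slab's -y face and clear of the tin and handle. Now I push slowly toward the side stop.

Call:
carry_out(rows=[[0.7,2.9,0,0],[1.4,5.8,0,0],[2.2,8.7,0,0],[2.9,11.6,0,0],[3.6,14.6,0,0],[4.1,16.5,0,0],[4.6,18.4,0,0],[5.1,20.4,0,0],[5.5,22.3,0,0],[6.0,24.3,0,0],[6.5,26.2,0,0],[7.0,28.1,0,0],[7.5,30.1,0,0],[7.9,32.0,0,0],[8.4,34.0,0,0],[8.9,35.9,0,0],[9.4,37.9,0,0],[9.6,38.8,0,0]])

```text
time: 3.98
tool_pos: [482.4, -159.5, 13.3]
tcp_rot: [-1.373, 1.569, -1.616]
contact_force: [0.4, -2.5, -1.8]
grip_width: 59.9
```

```bash
cat > see.py <<'E'
from h import *
import sys
st();t=cap("top","top_%s.png"%sys.argv[1]);crop(t,235,110,110,130,6,"pics/c_%s.png"%sys.argv[1])
# silver sheet = bright low-saturation blob near the slab
B=big(t[110:240,235:345]).astype(int)
m=((B.min(2)>120)&(B.max(2)-B.min(2)<45)).astype(np.uint8);m=cv2.morphologyEx(m,cv2.MORPH_CLOSE,np.ones((15,15)))
c=max(cv2.findContours(m,0,2)[0],key=cv2.contourArea);r=cv2.minAreaRect(c);p=onz("top",pts(cv2.boxPoints(r))+[235,110],27)
e=p-np.roll(p,1,0);print("sheet centre in stops",S_(p.mean(0)).round(1),"sides",np.linalg.norm(e,axis=1).round(1),"yaw rel",((np.degrees(np.arctan2(e[:,1],e[:,0]))+13.92+45)%90-45).round(2))
E
python3 see.py 2
```

```text
t 3.98 tcp [ 482.4 -159.5   13.3] xaxis [-0.    -0.002 -1.   ] jaw deg -13.93 q6 -0.225 q1 -0.469 F [ 0.4 -2.5 -1.8] M [-0.625  0.145 -0.213] w 59.9
sheet centre in stops [-115.5  -84.5] sides [123.7  74.2 124.3  74.3] yaw rel [-1.04 -1.07 -1.02 -1.55]
```

Call:
carry_out(rows=[[0.2,1.0,0,0],[0.5,1.9,0,0],[0.7,2.9,0,0],[1.0,3.9,0,0],[1.2,4.9,0,0],[1.4,5.8,0,0],[1.6,6.3,0,0],[1.7,6.8,0,0],[1.8,7.3,0,0]])

```text
time: 4.78
tool_pos: [484.1, -152.0, 13.3]
tcp_rot: [-1.536, 1.569, -1.779]
contact_force: [-0.3, -3.2, -0.6]
grip_width: 60.1
```

Call:
carry_out(rows=[[0.1,0.4,0,0],[0.2,0.8,0,0],[0.3,1.2,0,0],[0.4,1.6,0,0]])

```text
time: 5.12
tool_pos: [484.5, -150.4, 13.2]
tcp_rot: [-1.625, 1.569, -1.868]
contact_force: [-1.0, -3.6, 0.3]
grip_width: 60.0
```

```bash
python3 see.py 3
```

```text
t 5.12 tcp [ 484.5 -150.4   13.2] xaxis [-0.    -0.001 -1.   ] jaw deg -13.91 q6 -0.207 q1 -0.451 F [-1.  -3.6  0.3] M [-0.682  0.202 -0.012] w 60.0
sheet centre in stops [-117.   -73.8] sides [119.9  74.2 120.5  74.3] yaw rel [ 0.03  0.03  0.05 -0.43]
```

Call:
carry_out(rows=[[0.1,0.4,0,0],[0.2,0.8,0,0],[0.3,1.2,0,0],[0.4,1.6,0,0]])

```text
time: 5.5
tool_pos: [484.9, -148.7, 13.2]
tcp_rot: [-1.636, 1.569, -1.879]
contact_force: [-0.9, -3.1, -0.8]
grip_width: 60.1
```

Call:
carry_out(rows=[[0.1,0.4,0,0],[0.2,0.8,0,0],[0.3,1.2,0,0]])

```text
time: 5.75
tool_pos: [485.2, -147.4, 13.3]
tcp_rot: [-1.584, 1.569, -1.826]
contact_force: [-0.4, -3.8, -0.0]
grip_width: 60.0
```

Call:
carry_out(rows=[[0.1,0.4,0,0],[0.2,0.8,0,0],[0.2,0.8,0,0]])

```text
time: 6.0
tool_pos: [485.4, -146.6, 13.3]
tcp_rot: [-1.606, 1.569, -1.848]
contact_force: [-1.9, -3.0, -0.5]
grip_width: 60.0
```

Call:
carry_out(rows=[[0.1,0.4,0,0],[0.2,0.8,0,0],[0.2,0.8,0,0]])

```text
time: 6.25
tool_pos: [485.6, -145.6, 13.3]
tcp_rot: [-1.615, 1.569, -1.858]
contact_force: [0.1, -2.7, -0.2]
grip_width: 60.2
```

Call:
carry_out(rows=[[0.1,0.4,0,0],[0.2,0.8,0,0],[0.2,0.8,0,0]])

```text
time: 6.5
tool_pos: [485.9, -144.8, 13.3]
tcp_rot: [-1.649, 1.57, -1.892]
contact_force: [-0.6, -3.2, -0.3]
grip_width: 59.8
```

Call:
carry_out(rows=[[0.1,0.4,0,0],[0.2,0.8,0,0],[0.2,0.8,0,0]])

```text
time: 6.75
tool_pos: [486.0, -144.3, 13.3]
tcp_rot: [-1.6, 1.569, -1.842]
contact_force: [-1.6, -4.7, -1.3]
grip_width: 60.0
```

Call:
carry_out(rows=[[0.1,0.4,0,0],[0.1,0.4,0,0]])

```text
time: 6.92
tool_pos: [486.0, -144.3, 13.3]
tcp_rot: [-1.604, 1.568, -1.847]
contact_force: [-1.7, -5.6, -0.7]
grip_width: 60.4
```

Call:
carry_out(rows=[[0.1,0.4,0,0],[0.1,0.6,0,0],[0.1,0.6,0,0]])

```text
time: 7.17
tool_pos: [486.0, -144.3, 13.3]
tcp_rot: [-1.556, 1.568, -1.798]
contact_force: [-3.0, -7.7, -1.2]
grip_width: 59.9
```

```bash
python3 see.py 4
```

```text
t 7.17 tcp [ 486.  -144.3   13.3] xaxis [-0.001 -0.003 -1.   ] jaw deg -13.89 q6 -0.192 q1 -0.438 F [-3.  -7.7 -1.2] M [-1.252  0.377 -0.112] w 59.9
sheet centre in stops [-117.1  -66.3] sides [117.8  74.2 118.4  74.2] yaw rel [-0.05 -0.03 -0.04 -0.48]
```

View pics/c_4.png

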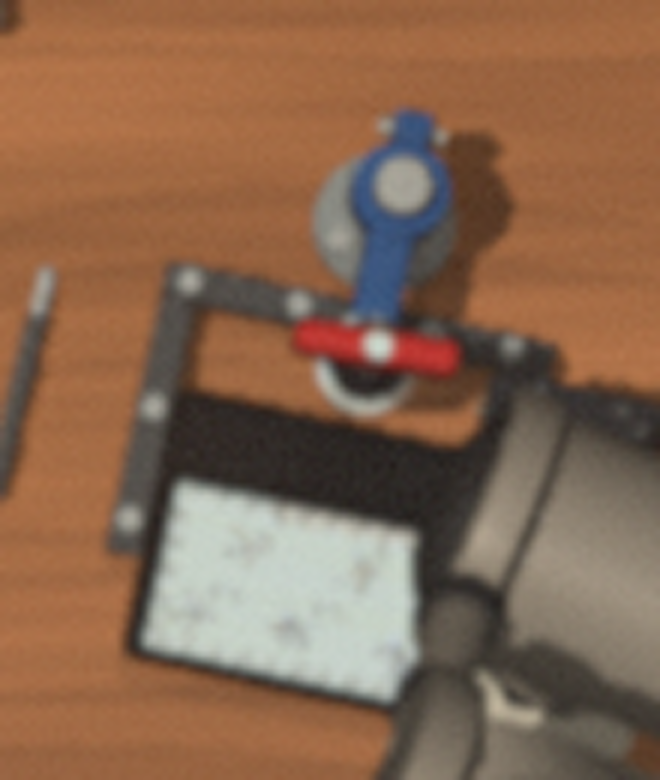

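Seated on the side stop: the tool stalled, the force rose to ~8 N, and the slab is square to the stop. Next I back off and go round to the front.

Call:
carry_out(rows=[[-2,-8,0,0],[-6,-24,0,0],[-6,-24,0,0],[-6,-24,40,0],[-6,-24,80,0],[-20,-24,120,5],[-48,20,120,20],[-48,60,120,30],[-48,98,120,40],[-48,98,120,50],[-48,98,120,60],[-48,98,120,70],[-48,98,120,80],[-48,98,120,90],[-48,98,80,90],[-48,98,40,90],[-48,98,8,90],[-48,98,0,90],[-48,98,0,90],[-48,98,0,90]], hand=85)

```text
time: 8.88
tool_pos: [437.8, -45.9, 13.1]
tcp_rot: [-1.37, 1.569, -0.045]
contact_force: [1.0, 0.2, 1.0]
grip_width: 84.9
```

Run:
```python
from h import *
st();print(S_(get_obs()["tool_pos"][:2]))
crop(cap('scene'),140,100,200,150,4,'pics/s5.png')
```

```text
t 8.88 tcp [437.8 -45.9  13.1] xaxis [ 0.002 -0.    -1.   ] jaw deg 75.91 q6 -1.605 q1 -0.279 F [1.  0.2 1. ] M [ 0.027 -0.04   0.012] w 84.9
[-180.55476862  -74.52384666]
```

View pics/s5.png

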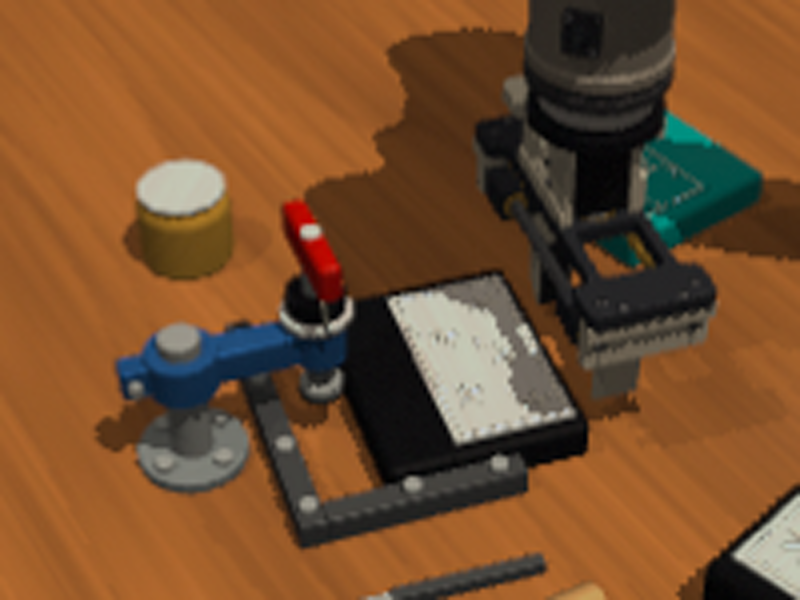

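View: the slab lies against the side stop, and the open fingers stand squarely in front of its -x face. Now I push it back.

Call:
carry_out(rows=[[2.9,-0.7,0,0],[5.8,-1.4,0,0],[8.7,-2.2,0,0],[10.7,-2.6,0,0],[12.6,-3.1,0,0],[14.6,-3.6,0,0],[16.5,-4.1,0,0],[18.4,-4.6,0,0],[20.4,-5.1,0,0],[22.3,-5.5,0,0],[24.3,-6.0,0,0],[26.2,-6.5,0,0],[28.1,-7.0,0,0],[30.1,-7.5,0,0],[32.0,-7.9,0,0],[34.0,-8.4,0,0],[35.9,-8.9,0,0],[37.4,-9.3,0,0],[38.8,-9.6,0,0],[38.8,-9.6,0,0]])

```text
time: 10.6
tool_pos: [477.8, -55.9, 13.9]
tcp_rot: [-1.517, 1.566, -0.192]
contact_force: [-2.0, 0.4, -0.8]
grip_width: 84.8
```

```bash
python3 see.py 6; python3 -c "
from h import *
print(S_(get_obs()['tool_pos'][:2]))"
```

```text
t 10.6 tcp [477.8 -55.9  13.9] xaxis [ 0.005 -0.001 -1.   ] jaw deg 75.9 q6 -1.601 q1 -0.276 F [-2.   0.4 -0.8] M [0.063 0.349 0.014] w 84.8
sheet centre in stops [-128.  -103.1] sides [107.5  29.4 107.7  29.4] yaw rel [-0.92 -1.02 -0.9  -1.42]
[-139.36072542  -74.60984898]
```

Call:
carry_out(rows=[[0.8,-0.2,0,0],[1.6,-0.4,0,0],[2.4,-0.6,0,0],[3.2,-0.8,0,0],[3.9,-1.0,0,0],[4.7,-1.2,0,0],[5.5,-1.4,0,0]])

```text
time: 11.23
tool_pos: [483.3, -57.3, 14.0]
tcp_rot: [-1.524, 1.566, -0.2]
contact_force: [-3.7, 1.8, 0.3]
grip_width: 85.0
```

Call:
carry_out(rows=[[0.4,-0.1,0,0],[0.8,-0.2,0,0],[1.2,-0.3,0,0]])

```text
time: 11.48
tool_pos: [484.5, -57.6, 14.0]
tcp_rot: [-1.517, 1.566, -0.193]
contact_force: [-2.6, 1.0, 0.2]
grip_width: 85.1
```

Call:
carry_out(rows=[[0.4,-0.1,0,0],[0.8,-0.2,0,0],[1.2,-0.3,0,0]])

```text
time: 11.73
tool_pos: [485.7, -57.9, 14.0]
tcp_rot: [-1.527, 1.566, -0.202]
contact_force: [-3.1, 1.0, 0.8]
grip_width: 84.9
```

Call:
carry_out(rows=[[0.4,-0.1,0,0],[0.8,-0.2,0,0],[0.8,-0.2,0,0]])

```text
time: 11.98
tool_pos: [486.7, -58.1, 14.0]
tcp_rot: [-1.522, 1.566, -0.197]
contact_force: [-3.1, 0.8, -1.0]
grip_width: 85.1
```

Call:
carry_out(rows=[[0.4,-0.1,0,0],[0.8,-0.2,0,0],[0.8,-0.2,0,0]])

```text
time: 12.23
tool_pos: [487.6, -58.4, 14.0]
tcp_rot: [-1.532, 1.566, -0.207]
contact_force: [-2.3, -0.2, -0.7]
grip_width: 84.8
```

Call:
carry_out(rows=[[0.4,-0.1,0,0],[0.8,-0.2,0,0],[0.8,-0.2,0,0]])

```text
time: 12.48
tool_pos: [487.7, -58.4, 14.0]
tcp_rot: [-1.519, 1.567, -0.194]
contact_force: [-5.8, 2.1, 4.0]
grip_width: 84.8
```

Call:
carry_out(rows=[[0.4,-0.1,0,0],[0.8,-0.2,0,0],[0.8,-0.2,0,0]])

```text
time: 12.73
tool_pos: [487.7, -58.4, 14.0]
tcp_rot: [-1.476, 1.569, -0.151]
contact_force: [-5.3, 1.4, 4.0]
grip_width: 84.8
```

Call:
carry_out(rows=[[0.5,-0.1,0,0],[1.0,-0.2,0,0],[1.5,-0.4,0,0],[1.5,-0.4,0,0]])

```text
time: 13.07
tool_pos: [487.7, -58.4, 13.9]
tcp_rot: [1.477, 1.569, 2.802]
contact_force: [-8.1, 2.2, 4.3]
grip_width: 85.3
```

Run:
```python
from h import *
st()
crop(cap('scene'),180,140,120,100,6,'pics/s7.png')
```

```text
t 13.07 tcp [487.7 -58.4  13.9] xaxis [-0.002  0.001 -1.   ] jaw deg 75.92 q6 -1.601 q1 -0.275 F [-8.1  2.2  4.3] M [0.256 1.363 0.015] w 85.3
```

View pics/s7.png

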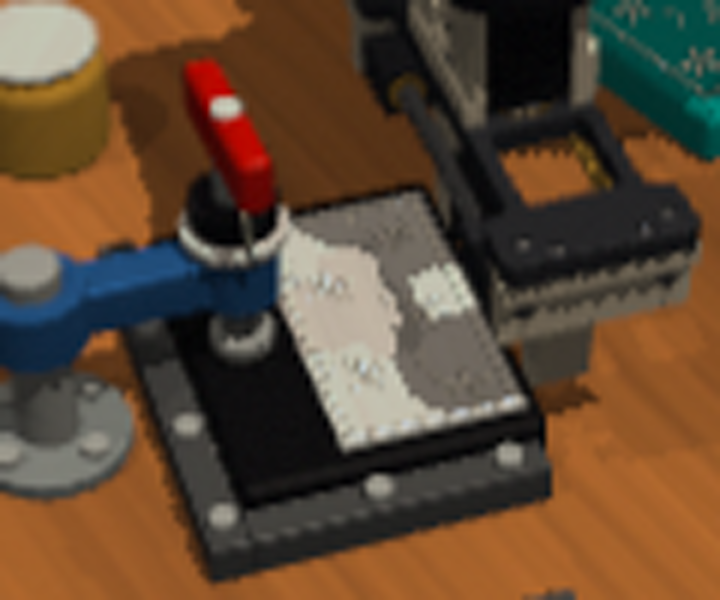

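View: the slab sits tight in the corner (255,490), with both faces against the stops and the foot above its margin. I'll back off and lift, then measure it and the red bar again.

Call:
carry_out(rows=[[-4,1,0,0],[-12,3,0,0],[-24,6,0,0],[-24,6,0,0],[-24,6,40,-7],[-24,6,80,-14],[-24,6,120,-21],[-24,6,160,-28],[-24,6,200,-35],[-24,6,220,-42],[-24,6,220,-49],[-24,6,220,-56],[-24,6,220,-63],[-24,6,220,-70],[-24,6,220,-77],[-24,6,220,-84],[-24,6,220,-85],[-24,6,220,-85]], hand=50)

```text
time: 14.62
tool_pos: [464.2, -52.6, 234.3]
tcp_rot: [0.755, 1.569, 0.598]
contact_force: [-0.4, -0.4, -0.4]
grip_width: 50.0
```

```bash
cat > bar.py <<'E'
from h import *
st()
for n,z in(("top",143),):
    t=cap(n);B=big(t[110:240,235:345]).astype(int);m=((B[:,:,0]>110)&(B[:,:,1]<60)&(B[:,:,2]<60)).astype(np.uint8)
    c=max(cv2.findContours(m,0,2)[0],key=cv2.contourArea);r=cv2.minAreaRect(c)
    p=onz(n,pts(cv2.boxPoints(r))+[235,110],z);print(n,"bar c",p.mean(0).round(1))
    for a in p-np.roll(p,1,0): print(np.linalg.norm(a).round(1),(np.degrees(np.arctan2(a[1],a[0]))%180).round(1))
s=cap("scene","scene_bar.png");m=(s[:,:,0]>110)&(s[:,:,1]<60)&(s[:,:,2]<60);ys,xs=np.nonzero(m);k=(abs(xs-218)<20)&(abs(ys-165)<25);print("scene red box",xs[k].min(),xs[k].max(),ys[k].min(),ys[k].max())
E
python3 bar.py; python3 see.py 8
```

```text
t 14.62 tcp [464.2 -52.6 234.3] xaxis [ 0.002  0.001 -1.   ] jaw deg -8.95 q6 -0.122 q1 -0.278 F [-0.4 -0.4 -0.4] M [-0.146  0.049 -0.009] w 50.0
top bar c [ 587.9 -101.1]
26.9 79.0
14.5 168.4
26.9 79.0
14.5 168.3
scene red box 211 224 150 168
t 14.72 tcp [463.9 -52.5 234.1] xaxis [ 0.001  0.001 -1.   ] jaw deg -8.9 q6 -0.123 q1 -0.278 F [ 0.4  1.4 -0.2] M [-0.095  0.118 -0.025] w 49.6
sheet centre in stops [-127.8 -137.9] sides [146.4  28.8 146.6  28.9] yaw rel [-1.58 -1.72 -1.55 -2.26]
```

Run:
```python
from h import *
t=cv2.cvtColor(cv2.imread("pics/top0.png"),cv2.COLOR_BGR2RGB)
B=big(t[140:190,270:340]).astype(int);m=((B[:,:,0]>110)&(B[:,:,1]<70)&(B[:,:,2]<70)).astype(np.uint8)
m=cv2.morphologyEx(m,cv2.MORPH_CLOSE,np.ones((41,41)))
r=cv2.minAreaRect(max(cv2.findContours(m,0,2)[0],key=cv2.contourArea));p=onz("top",pts(cv2.boxPoints(r))+[270,140],143)
print(p.mean(0))
for a in p-np.roll(p,1,0): print(np.linalg.norm(a).round(1),(np.degrees(np.arctan2(a[1],a[0]))%180).round(1))
```

```text
[591.58008191 -80.97495909]
67.2 81.4
16.0 171.0
67.3 81.4
16.0 170.6
```

Call:
carry_out(rows=[[40,-10,0,0],[80,-19,0,0],[115,-28,0,0],[127.7,-30.5,0,0],[127.7,-30.5,-20,0],[127.7,-30.5,-50,0],[127.7,-30.5,-80,0],[127.7,-30.5,-100,0],[127.7,-30.5,-108,0],[127.7,-30.5,-112,0],[127.7,-30.5,-112,0]])

```text
time: 15.68
tool_pos: [591.8, -83.0, 122.0]
tcp_rot: [1.219, 1.569, 1.064]
contact_force: [-0.4, 0.7, 0.1]
grip_width: 49.7
```

Run:
```python
from h import *
st()
crop(cap('scene'),170,110,110,100,6,'pics/s9.png')
```

```text
t 15.68 tcp [591.8 -83.  122. ] xaxis [ 0.001  0.001 -1.   ] jaw deg -8.88 q6 -0.114 q1 -0.268 F [-0.4  0.7  0.1] M [-0.118  0.051  0.011] w 49.7
```

View pics/s9.png

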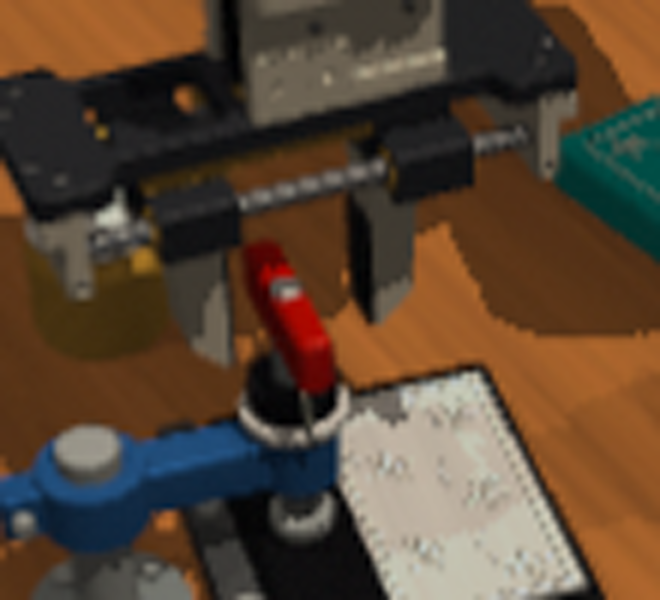

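View: the fingers straddle the red bar, one on each side. Closing.

Call:
carry_out(rows=[[0,0,0,0],[0,0,0,0],[0,0,0,0],[0,0,0,0],[0,0,0,0],[0,0,0,0],[0,0,0,0],[0,0,0,0]], hand=6)

```text
time: 16.4
tool_pos: [593.0, -83.3, 123.4]
tcp_rot: [0.308, 1.566, 0.152]
contact_force: [2.5, 0.1, -0.0]
grip_width: 13.9
```

```bash
python3 -c "
from h import *
st()"
```

```text
t 16.4 tcp [593.  -83.3 123.4] xaxis [ 0.004  0.001 -1.   ] jaw deg -8.92 q6 -0.114 q1 -0.269 F [ 2.5  0.1 -0. ] M [-0.136 -0.47  -0.265] w 13.9
```

Call:
carry_out(rows=[[0,0,-0.2,-5],[0,0,-0.3,-10],[0,0,-0.5,-15],[0,0,-0.7,-20],[0,0,-0.8,-25],[0,0,-1.0,-30],[0,0,-1.0,-30]])

```text
time: 16.98
tool_pos: [593.0, -83.1, 122.4]
tcp_rot: [0.367, 1.567, -0.314]
contact_force: [1.1, -0.7, 0.3]
grip_width: 13.6
```

```bash
python3 -c "
from h import *
st()"
```

```text
t 16.98 tcp [593.  -83.1 122.4] xaxis [ 0.004 -0.001 -1.   ] jaw deg -39.06 q6 0.415 q1 -0.267 F [ 1.1 -0.7  0.3] M [ 0.166 -0.098  0.016] w 13.6
```

Call:
carry_out(rows=[[0,0,-0.1,-4],[0,0,-0.2,-7],[0,0,-0.3,-10]])

```text
time: 17.23
tool_pos: [593.0, -82.9, 122.1]
tcp_rot: [0.382, 1.567, -0.473]
contact_force: [1.4, 1.0, 1.2]
grip_width: 13.8
```

```bash
python3 -c "
from h import *
for i in range(3): st()"
```

```text
t 17.23 tcp [593.  -82.9 122.1] xaxis [ 0.004 -0.002 -1.   ] jaw deg -49.01 q6 0.589 q1 -0.266 F [1.4 1.  1.2] M [ 0.153 -0.084  0.22 ] w 13.8
t 17.23 tcp [593.  -82.9 122.1] xaxis [ 0.004 -0.002 -1.   ] jaw deg -49.01 q6 0.589 q1 -0.266 F [1.4 1.  1.2] M [ 0.153 -0.084  0.22 ] w 13.8
t 17.23 tcp [593.  -82.9 122.1] xaxis [ 0.004 -0.002 -1.   ] jaw deg -49.01 q6 0.589 q1 -0.266 F [1.4 1.  1.2] M [ 0.153 -0.084  0.22 ] w 13.8
```

Call:
carry_out(rows=[[0,0,-0.1,-4],[0,0,-0.2,-7],[0,0,-0.3,-10]])

```text
time: 17.48
tool_pos: [592.9, -82.7, 121.8]
tcp_rot: [0.422, 1.567, -0.607]
contact_force: [0.8, 0.9, 0.3]
grip_width: 14.1
```

```bash
cat > q.py <<'E'
from h import *
o=get_obs();R=Ro.from_euler("xyz",o["tcp_rot"]).as_matrix()
print(round(o["time"],2),o["tool_pos"].round(1),"jaw",np.degrees(np.arctan2(R[1,2],R[0,2])).round(1),"q6",o["joint_positions"][5].round(2),"F",o["contact_force"].round(1),"M",o["moment"].round(3),"tau6",o["tau"][5].round(3))
E
python3 q.py
```

```text
17.48 [592.9 -82.7 121.8] jaw -59.0 q6 0.76 F [0.8 0.9 0.3] M [ 0.22  -0.073  0.191] tau6 -0.586
```

Call:
carry_out(rows=[[0,0,-0.1,-4],[0,0,-0.2,-7],[0,0,-0.3,-10]])

```text
time: 17.73
tool_pos: [593.0, -82.5, 121.7]
tcp_rot: [0.466, 1.567, -0.736]
contact_force: [1.5, 0.5, 2.9]
grip_width: 14.0
```

```bash
python3 q.py
```

```text
17.73 [593.  -82.5 121.7] jaw -68.9 q6 0.94 F [1.5 0.5 2.9] M [0.191 0.054 0.256] tau6 -0.541
```

Call:
carry_out(rows=[[0,0,-0.1,-4],[0,0,-0.2,-7],[0,0,-0.3,-10]])

```text
time: 17.98
tool_pos: [593.0, -82.3, 121.7]
tcp_rot: [0.524, 1.567, -0.852]
contact_force: [0.6, 1.2, 2.8]
grip_width: 13.8
```

```bash
python3 q.py
```

```text
17.98 [593.  -82.3 121.7] jaw -78.8 q6 1.11 F [0.6 1.2 2.8] M [0.28  0.041 0.34 ] tau6 -0.496
```

Call:
carry_out(rows=[[0,0,-0.1,-4],[0,0,-0.2,-7],[0,0,-0.3,-10]])

```text
time: 18.23
tool_pos: [593.1, -82.1, 121.7]
tcp_rot: [0.576, 1.567, -0.973]
contact_force: [1.4, -0.4, 3.1]
grip_width: 13.7
```

```bash
python3 q.py
```

```text
18.23 [593.1 -82.1 121.7] jaw -88.8 q6 1.29 F [ 1.4 -0.4  3.1] M [ 0.305 -0.003  0.347] tau6 -0.451
```

Call:
carry_out(rows=[[0,0,-0.1,-3],[0,0,-0.1,-6]])

```text
time: 18.4
tool_pos: [593.0, -81.9, 121.7]
tcp_rot: [0.554, 1.567, -1.099]
contact_force: [0.4, 0.7, 1.7]
grip_width: 13.8
```

```bash
python3 q.py
```

```text
18.4 [593.  -81.9 121.7] jaw -94.7 q6 1.39 F [0.4 0.7 1.7] M [0.18  0.025 0.385] tau6 -0.469
```

Call:
carry_out(rows=[[0,0,-0.1,-3],[0,0,-0.1,-6]])

```text
time: 18.57
tool_pos: [593.0, -81.8, 121.7]
tcp_rot: [0.541, 1.567, -1.215]
contact_force: [1.2, 1.3, 0.8]
grip_width: 14.1
```

```bash
python3 q.py
python3 - <<'E'
from h import *
crop(cap('scene'),190,130,70,80,8,'pics/s10.png')
E
```

```text
18.57 [593.  -81.8 121.7] jaw -100.6 q6 1.49 F [1.2 1.3 0.8] M [ 0.207 -0.089  0.359] tau6 -0.444
```

View pics/s10.png

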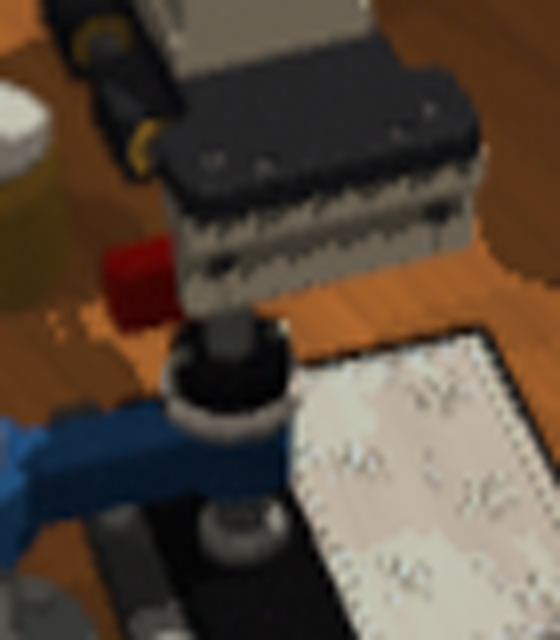

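Torque has risen from 0.2 to about 0.37 N m over the last ~40°, and the foot appears to be on the slab at (243,535). From here I take small steps.

Call:
carry_out(rows=[[0,0,0,-3],[0,0,0,-5]])

```text
time: 18.78
tool_pos: [593.1, -81.8, 121.7]
tcp_rot: [0.556, 1.567, -1.289]
contact_force: [2.0, 1.0, -0.0]
grip_width: 13.6
```

```bash
python3 q.py;python3 -c "
from h import *
for i in range(4):
    capture('top');o=get_obs();print(o['moment'][2].round(3),o['tau'][5].round(3),np.degrees(o['joint_positions'][5]-o['joint_positions'][0]).round(2))"
```

```text
18.78 [593.1 -81.8 121.7] jaw -105.7 q6 1.58 F [ 2.  1. -0.] M [ 0.217 -0.103  0.407] tau6 0.019
0.326 0.342 105.88
0.301 0.759 105.72
0.303 0.435 105.69
0.315 0.312 105.71
```

Call:
carry_out(rows=[[0,0,0,-3],[0,0,0,-6]])

```text
time: 19.15
tool_pos: [593.1, -81.7, 121.7]
tcp_rot: [0.595, 1.567, -1.352]
contact_force: [1.1, -0.4, -0.6]
grip_width: 13.7
```

```bash
python3 q.py;python3 -c "
from h import *
capture('top')
for i in range(3):
    capture('top');o=get_obs();print(o['moment'][2].round(3),o['tau'][5].round(3),np.degrees(o['joint_positions'][5]-o['joint_positions'][0]).round(2))"
```

```text
19.15 [593.1 -81.7 121.7] jaw -111.6 q6 1.69 F [ 1.1 -0.4 -0.6] M [ 0.285 -0.163  0.408] tau6 -0.575
0.198 0.896 111.63
0.253 0.457 111.55
0.208 0.273 111.56
```

Call:
carry_out(rows=[[0,0,0,-2.5]])

```text
time: 19.43
tool_pos: [593.1, -81.7, 121.7]
tcp_rot: [0.589, 1.567, -1.397]
contact_force: [1.3, 0.4, 1.0]
grip_width: 13.9
```

```bash
python3 q.py
```

```text
19.43 [593.1 -81.7 121.7] jaw -113.8 q6 1.72 F [1.3 0.4 1. ] M [ 0.262 -0.154  0.426] tau6 -0.785
```

Call:
carry_out(rows=[[0,0,0,-2.5]])

```text
time: 19.52
tool_pos: [593.2, -81.6, 121.7]
tcp_rot: [0.631, 1.567, -1.398]
contact_force: [0.7, 0.9, 0.7]
grip_width: 13.9
```

```bash
python3 q.py
```

```text
19.52 [593.2 -81.6 121.7] jaw -116.3 q6 1.77 F [0.7 0.9 0.7] M [ 0.223 -0.156  0.372] tau6 -0.331
```

The last four moving readings (0.41, 0.41, 0.43, 0.37) average 0.40 N m, so the torque has levelled off at the clutch value and the clutch is slipping. I stop turning, let go and lift away.

Call:
carry_out(rows=[[0,0,0,0],[0,0,0,0],[0,0,0,0],[0,0,0,0],[0,0,0,0],[0,0,0,0],[0,0,10,0],[0,0,30,0],[0,0,60,0],[0,0,100,0],[0,0,130,0],[-40,20,130,0],[-80,50,130,0],[-110,80,130,0],[-140,110,130,0],[-170,140,130,0],[-200,170,130,0],[-200,190,130,0],[-200,190,130,0]], hand=50)

```text
time: 21.1
tool_pos: [390.5, 112.1, 253.0]
tcp_rot: [1.365, 1.569, -0.66]
contact_force: [-0.6, -0.3, -0.0]
grip_width: 50.1
```

Run:
```python
from h import *
st()
s=cap('scene',"scene_end.png");t=cap("top","top_end.png")
f=lambda im,x,y,w,h,k:cv2.resize(im[y:y+h,x:x+w],None,fx=k,fy=k,interpolation=cv2.INTER_CUBIC)
a=f(s,170,135,80,100,5);b=f(t,240,130,80,100,5)
cv2.imwrite("pics/end.png",cv2.cvtColor(np.hstack([a,b]),cv2.COLOR_RGB2BGR))
P=notwood(big(t[110:240,235:345]))
for n,a,b,z in(('front',(172,608),(440,676),2),('right',(542,450),(497,640),26),('left/side out',(163,300),(115,520),18)):
    try:
        l=edge(P,a,b,[235,110],z,tol=25);print(n,S_(l[0]).round(1),"yaw rel",((l[1]-ps+.78)%1.5708-.78).round(3),l[2])
    except Exception as e: print(n,e)
```

```text
t 21.1 tcp [390.5 112.1 253. ] xaxis [ 0.002 -0.001 -1.   ] jaw deg -116.03 q6 2.117 q1 0.092 F [-0.6 -0.3 -0. ] M [0.    0.207 0.043] w 50.1
front [-129.2 -129.5] yaw rel -0.039 1.08
right [ -79.6 -149.6] yaw rel -0.011 0.32
left/side out [-46.9  16. ] yaw rel 0.003 0.22
```

View pics/end.png

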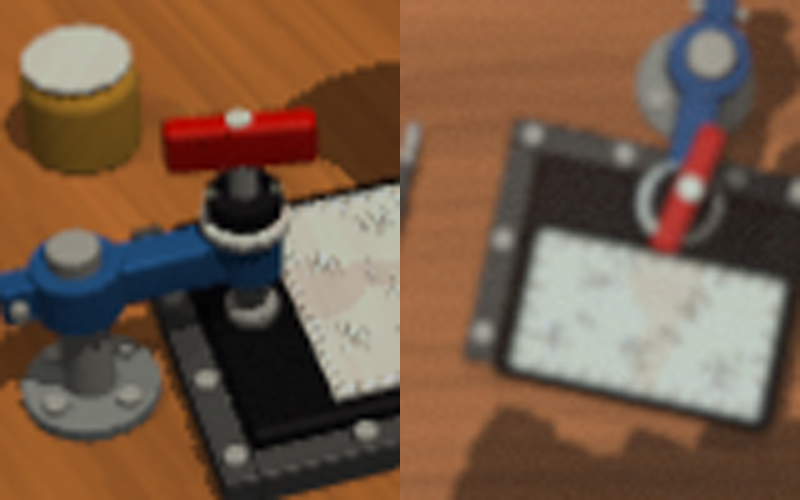

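```bash
python3 see.py 12
```

```text
t 21.2 tcp [393.  109.2 252.7] xaxis [ 0.003 -0.003 -1.   ] jaw deg -116.09 q6 2.113 q1 0.085 F [ 0.1 -0.1  0.3] M [-0.022  0.207  0.015] w 50.1
sheet centre in stops [-78.4 -74.1] sides [131.9  73.8 132.7  73.8] yaw rel [-0.2  -0.2  -0.19 -0.79]
```

```bash
python3 -c "
from plant import *
print(close_job())"
```

```text
the job is handed in; nothing more can be done
None
```

I pushed the small black slab home against both stops and clamped it. The handle is let go and the job was handed in at about 21 s. The one thing I could not confirm directly is the clutch slip, which rests on torque alone.

- **Pushing:** I moved the slab against the side stop first, then the back stop. Contact forces read at most about 9 N, against the 40 N cracking limit.
- **Clamping:** I turned the handle about 107° clockwise in steps. The torque rose from about 0.2 N m and levelled off near 0.40 N m, with last readings of 0.41, 0.41, 0.43 and 0.37. I stopped there and let go.
- **Slab position at the end:** the silver sheet's centre is at (-78.4, -74.1) mm in the stops frame, against about (-79.5, -75) expected at home. It is square to within about 0.2–0.8°. The slab's -y face is at -149.6 mm, against -150.
- **Failed or missing checks:**
  - The line fit on the slab's front edge was spoiled by a shadow, so I discarded it.
  - The clutch ticks had turned out of view. I estimate 0.1–0.35 rad of slip, inside the 0.5 rad limit.
- **Bystanders:** I never moved the arm into the hammer, punch or tin. The tin looks unmoved in the final picture, but I did not measure the hammer and punch again.

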